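# Shim out the gap in a sprung guide bed and hold the stack tight

## Task

Fit the square-bored push knob fully down onto the square shaft of the sprung block, and add spare spacers to the one already standing in the channel, upright and turned the same way, until sliding the block along by its knob closes the gap with all the spacers pressed tight between the block and the end stop. Finish while holding: keep hold of the knob and keep pushing the block firmly (about 10 N) against the stack, since the spring opens it again if let go. The order is yours. Leave the small jar, the beaker and the vial where they stand.

Things in the scene. Friction and masses are not known exactly. Their poses are not given: they have to be found in the camera images.
- bed: fixed guide bed, dark base plate 90x245x10 mm; origin in the underside near the middle. y = rail, push direction from sprung block to end stop; z up. Channel 46 mm wide (centred on x=0) between two lips 10 mm high; channel floor 10 mm above the worktop. Grey spring housing 34 mm tall at the -y end, behind the block.
- block: sprung sliding block 44 (x) x 62 (y) x 35 mm tall; origin at channel-floor height in the middle of its front face, which looks along the bed's +y at the stop; it reaches 62 mm back to -y. A spring holds it back; it slides to +y by at most 26 mm (its limit) against about 1.5 N at first, 3.5 N at the end, and returns if let go.
- shaft_tip (a point): top centre of the upright square steel shaft on the block, 31 mm behind its front face, tip 65 mm above the worktop; 16 mm square, sides along the bed's x and y, 20 mm tall above the block's top, the last 4 mm reduced to 13 mm square as lead-in
- end_stop: fixed steel end stop 44 mm wide, 26 thick, 36 tall, low 7 mm thumb screw on top; origin at channel-floor height in the middle of its face, which looks along the bed's -y at the block. The gap, from the block's origin to this one along y, is 48 to 82 mm at the start and differs each time.
- knob_mid (a point): loose upright steel push knob, 55 mm tall: hub 34x34x31 mm, open below with an 18 mm square bore 24 deep; on top a grip head 24x24x24 mm. Point on its axis, 27.5 mm above the underside; z up, x and y along the sides of head and bore (fits at any quarter turn). Fully home the hub rests on the block's top, the point 7.5 mm above shaft_tip.
- spacer_0_mid (a point): aluminium spacer already in the channel, loose, standing by the end stop, thickness along the rail: plate 40 (x) x 20 (y, thickness) x 40 mm tall, tab 24 (x) x 10 (y) x 25 mm on top, 65 mm tall overall, 90 g; point on its upright axis, 32.5 mm above the underside. Grip the tab across its 24 mm (x), so that the fingers pass beside its neighbours.
- spacer_1_mid (a point): loose spare spacer standing on the worktop (all four alike): plate 40 (x) x 20 (y, thickness) x 40 mm tall, tab 24 (x) x 10 (y) x 25 mm on top, 65 mm tall overall, 90 g; point on its upright axis, 32.5 mm above the underside. Grip the tab across its 24 mm (x), so that the fingers pass beside its neighbours.
- spacer_2_mid (a point): loose spare spacer standing on the worktop (all four alike): plate 40 (x) x 20 (y, thickness) x 40 mm tall, tab 24 (x) x 10 (y) x 25 mm on top, 65 mm tall overall, 90 g; point on its upright axis, 32.5 mm above the underside. Grip the tab across its 24 mm (x), so that the fingers pass beside its neighbours.
- spacer_3_mid (a point): loose spare spacer standing on the worktop (all four alike): plate 40 (x) x 20 (y, thickness) x 40 mm tall, tab 24 (x) x 10 (y) x 25 mm on top, 65 mm tall overall, 90 g; point on its upright axis, 32.5 mm above the underside. Grip the tab across its 24 mm (x), so that the fingers pass beside its neighbours.
- septa_jar: small white jar with a green lid, 39 mm wide, 47 mm tall; origin at the centre of its underside. Only stands by; to be left alone.
- beaker: glass beaker, 48 mm wide, 58 mm tall; origin at the centre of its underside. Only stands by; to be left alone.
- headspace_vial: clear glass vial with a crimped cap, 23 mm wide, 77 mm tall; origin at the centre of its underside. Only stands by; to be left alone.
Not all that is in view belongs to the job. What is shaped like the part that bears spacer_2_mid but black or orange is not meant.

How it is judged (in metres and radians):
At the end, for the whole second after the job is handed in: knob fully down on the shaft (3 mm) and held by the fingers; block presses a spacer with over 4 N and a spacer the end stop with over 3 N; spacers at the bed stand upright on the channel floor (3 mm), turned along the rail; block at rest (horizontal distance between knob_mid and shaft_tip below 0.005 m and z of knob_mid in the frame of shaft_tip below 0.0105 m and angle between knob_mid's own z axis and vertical below 0.12 rad and contact force between the fingers and knob above 1.5 N and (contact force between block and spacer_0 above 4 N or contact force between block and spacer_1 above 4 N or contact force between block and spacer_2 above 4 N or contact force between block and spacer_3 above 4 N) and (contact force between end_stop and spacer_0 above 3 N or contact force between end_stop and spacer_1 above 3 N or contact force between end_stop and spacer_2 above 3 N or contact force between end_stop and spacer_3 above 3 N) and linear speed of block below 0.01 m/s and (horizontal distance between spacer_0_mid and bed above 0.12 m or (z of spacer_0_mid in the frame of bed between 0.0395 and 0.0455 m and angle between spacer_0_mid's own z axis and vertical below 0.1 rad and angle between the y axis of spacer_0_mid and the y axis of bed, either way round below 0.15 rad)) and (horizontal distance between spacer_1_mid and bed above 0.12 m or (z of spacer_1_mid in the frame of bed between 0.0395 and 0.0455 m and angle between spacer_1_mid's own z axis and vertical below 0.1 rad and angle between the y axis of spacer_1_mid and the y axis of bed, either way round below 0.15 rad)) and (horizontal distance between spacer_2_mid and bed above 0.12 m or (z of spacer_2_mid in the frame of bed between 0.0395 and 0.0455 m and angle between spacer_2_mid's own z axis and vertical below 0.1 rad and angle between the y axis of spacer_2_mid and the y axis of bed, either way round below 0.15 rad)) and (horizontal distance between spacer_3_mid and bed above 0.12 m or (z of spacer_3_mid in the frame of bed between 0.0395 and 0.0455 m and angle between spacer_3_mid's own z axis and vertical below 0.1 rad and angle between the y axis of spacer_3_mid and the y axis of bed, either way round below 0.15 rad))); the arm keeps its last pose, push and grip.
It fails at once if the septa jar is moved by more than 30 mm (distance of septa_jar from where it was at the start of the episode above 0.03 m).
It fails at once if the beaker is moved by more than 30 mm (distance of beaker from where it was at the start of the episode above 0.03 m).
It fails at once if the headspace vial is moved by more than 30 mm (distance of headspace_vial from where it was at the start of the episode above 0.03 m).
It also fails if it takes over 72 s, if anything falls off the work surface, if the arm or the gripper's body presses on something with over 40 N, if the wrist force passes 120 N, or if a joint passes its speed limit or range.

## Robot

A 6-joint arm with a two-finger parallel gripper is mounted at the origin on a cart in front of the work surface, level with it; the furniture and walls round the work are solid. World frame = base frame: x ahead of the robot, y to its left, z up, the work surface at z = 0. Lengths are in mm, angles in rad, forces in N, time in s.
With the tool pointing down it reaches from about 350 to 850 mm from the base axis. Payload 8.1 kg.
Tool frame: the origin (TCP) lies at the centre of the arm's flange, where the gripper is bolted on; the fingertips stand 186 mm ahead of it and the grasp point (between the pads) lies 167 mm ahead of it; z points along the fingers, y is the line along which they close (so a half turn about z gives the same grasp; the last joint's range is limited). The gripper opens to 93 mm and grips with 3 to 60 N. Pads are 15 mm wide; open, the fingers measure 128 mm over their backs; the gripper's body (75 mm by 188 mm) begins 65 mm behind the grasp point.
Start: joints at [-1.199, 0.13, 1.488, -0, 1.523, -0.085], TCP at [264.667, -538.478, 404.735] pointing down, gripper open.
Joint ranges: [-2.96, 2.96], [-0.89, 2.26], [0.02, 2.5], [-1.34, 4.48], [0, 2.73], [-2.66, 2.66]. Speed limits (rad/s): [2.39, 2.39, 2.79, 3.14, 3.14, 3.14].

## Interface

Orientations are given as a unit quaternion [x, y, z, w].
In Python, from station import ctrl, cams, order gives the robot as it stands. The module is installed in compiled form; this text tells all that it offers.
- The arm moves only by the shell command python3 -m jog 'ROWS' [FORCE]. ROWS is JSON, a list of rows, each an object of numbers: "dx", "dy", "dz": the shift along the tool's x, y, z in m; "rx", "ry", "rz": the turn, a rotation vector about the tool's x, y, z in degrees; "grip": the finger opening in m, from 0 to 0.093. In form: [{"dx": .., "dy": .., "dz": .., "rx": .., "ry": .., "rz": .., "grip": ..}, ...]. A call has 1 to 8 rows; each row is the pose to reach, as a shift and turn from the pose commanded when the call began, along the tool's axes at that moment; what a row does not reach only later rows make up. A row lasts 1/10 s, in which the tool goes at most 50 mm and 8.59 degrees, less where a joint would pass 70% of its speed; a pose out of reach is approached as far as the arm can. A call with a gripper value outside its range is refused whole. The fingers move at their own pace and stop on an object; FORCE is the grip in N (left out, the last holds). Time passes only in rows, so rows that repeat a pose let the fingers close. It gives the time, the measured TCP pose, the force, the opening and the grip force at its end, in the units of the state.
- ctrl.state(): the state, without advancing time (a new reading comes with each control period).
- cams.camera(name): name is "side" or "top" or "wrist"; returns the picture (420x560x3 uint8, blue, green, red); there is no depth.
- cams.calibration(name): a dict with "fov_y" (degrees; the focal length in pixels is half the picture's height over the tangent of half this angle, whatever the lens; pixels are square), "cx", "cy" (the principal point, pixels), "D" ([k1, k2, p1, p2, k3] as OpenCV has them; the pictures are not rectified), "view" (4x4, takes a point from world to camera coordinates); the wrist camera has in their place "T_tool_cam" (4x4, takes a point from camera to tool coordinates, whose origin is the TCP and whose axes are the flange's). Camera axes: x right, y down, z forward; pixel columns grow to the right and rows downward; lengths in mm; the calibration is good to about 2 mm. A picture is of the moment at which its call begins: read the wrist's pose just before it. calibration takes no time and is no camera call.
- order.sign_off(): hands the job in; it is judged then, once.
Trained networks look in the newest picture that a camera, given by its name, has taken for a name from the list of things; names that differ only in an ending like _2 or _b are one class to them, and where a whole thing is asked for, a point or a joint stands for the part that bears it (a point fixed in the world has none). Each returns a list of dicts, best first, with "p" (0 to 1); they miss things now and then, are a little off and sometimes report something else, mostly with a low value. They report only what shows in the picture. A call takes as long as a camera call. They do not tell look-alikes from the thing itself.
- cams.trace(camera, target): "region" (420x560 bool, what is visible of it) and "pixel" ([column, row] in pixels, amid what is visible of it).
The state is a dict: "clock": time; "joint_pos": joint angles; "joint_velocities": joint speeds; "tau": joint torques, N m; "tcp_pos": TCP position; "tcp_rot": TCP orientation; "contact_force": force on the tool from outside, world axes, zero at the start; "ft_torque": the same for the moment, N m; "width": finger opening in mm; "grasp_force": force on a finger pad.
Only numpy, scipy, OpenCV 4.12 (cv2) and the standard library are available. Lean on these libraries where they do the work, as an engineer would, in place of code of your own. Each camera call takes 0.05 s, during which the arm holds its last target. There are 200 camera calls.

## Working session

There is one attempt and no reset: what is moved stays moved. The work goes in short steps, Python scripts to look and compute and a shell command to move; the robot and the scene stay as the last step left them, time stands still between calls to the robot, and variables do not carry over. Pictures are saved under pics/ and viewed, at most 11 in all, crops included, and the job is handed in when it is done.

```bash
mkdir -p pics; cat > h.py <<'E'
import numpy as np, cv2
from scipy.spatial.transform import Rotation as R
from station import ctrl, cams, order
def KD(n):
    c=cams.calibration(n); f=210/np.tan(np.radians(c["fov_y"]/2))
    return np.array([[f,0,c["cx"]],[0,f,c["cy"]],[0,0,1.]]),np.array(c["D"],float),c
def view(n,st=None):
    K,D,c=KD(n)
    if "view" in c: return K,D,np.array(c["view"])
    st=st or ctrl.state(); T=np.eye(4); T[:3,:3]=R.from_quat(st["tcp_rot"]).as_matrix(); T[:3,3]=st["tcp_pos"]
    return K,D,np.linalg.inv(T@np.array(c["T_tool_cam"]))
def proj(P,v):
    K,D,V=v; return cv2.projectPoints(np.atleast_2d(np.array(P,float)),cv2.Rodrigues(V[:3,:3])[0],V[:3,3],K,D)[0][:,0]
def ray(px,z,v):
    K,D,V=v; u=cv2.undistortPoints(np.array(px,float).reshape(-1,1,2),K,D)[:,0]
    d=np.c_[u,np.ones(len(u))]@V[:3,:3]; o=-V[:3,:3].T@V[:3,3]
    return o+d*((z-o[2])/d[:,2])[:,None]
E
python3 - <<'E'
from h import *
ims=[]
for n in ["top","side"]:
    im=cams.camera(n); cv2.imwrite(f"pics/{n}0.png",im); v=view(n)
    V=v[2]; print(n,"cam at",(-V[:3,:3].T@V[:3,3]).round())
    for t,z in [("spacer_1_mid",65),("knob_mid",55),("block",45),("end_stop",46),("bed",10),("septa_jar",47),("beaker",58),("headspace_vial",77)]:
        for r in cams.trace(n,t)[:6]:
            m=r["region"].astype(np.uint8); b=cv2.boundingRect(m)
            print(t,round(r["p"],2),np.round(r["pixel"]),b,int(m.sum()),ray(r["pixel"],z,v)[0].round(0)[:2])
print(ctrl.state())
E
```

```text
top cam at [ 497.  -11. 1321.]
spacer_1_mid 0.72 [396. 222.] (389, 214, 14, 18) 221 [ 520. -307.]
knob_mid 0.78 [134. 240.] (124, 234, 20, 18) 271 [474. 303.]
block 0.68 [266. 220.] (255, 209, 27, 21) 447 [522.  -3.]
end_stop 0.68 [220. 228.] (212, 213, 14, 30) 305 [503. 104.]
bed 0.65 [255. 221.] (197, 195, 106, 55) 3459 [521.  22.]
bed 0.42 [340. 206.] (334, 199, 10, 17) 159 [ 558. -183.]
beaker 0.69 [404. 156.] (394, 144, 22, 20) 356 [ 673. -328.]
headspace_vial 0.46 [340. 209.] (333, 199, 11, 17) 175 [ 548. -173.]
headspace_vial 0.42 [121. 194.] (112, 191, 16, 9) 111 [580. 328.]
side cam at [ 292. -991.  896.]
spacer_1_mid 0.6 [291. 312.] (284, 300, 20, 25) 385 [ 505. -339.]
knob_mid 0.61 [218. 164.] (211, 152, 12, 21) 218 [463. 260.]
block 0.57 [261. 224.] (249, 211, 25, 24) 404 [520. -26.]
end_stop 0.6 [233. 198.] (231, 192, 11, 14) 92 [474.  97.]
bed 0.77 [259. 227.] (222, 196, 67, 59) 1716 [521.   2.]
septa_jar 0.83 [308. 224.] (299, 215, 16, 23) 303 [635. -66.]
beaker 0.67 [365. 300.] (357, 287, 23, 30) 548 [ 669. -348.]
beaker 0.57 [258. 227.] (222, 197, 68, 58) 1764 [506. 
[... 211 characters left out ...]
.9, 'joint_pos': array([-1.19940912e+00,  1.30395596e-01,  1.48823322e+00,  1.86367377e-05,
        1.52297836e+00, -8.54072884e-02]), 'joint_velocities': array([ 0.00081793, -0.00025068, -0.0009409 , -0.00025835,  0.0003935 ,
        0.00146713]), 'tau': array([ 2.90213902e-03, -5.59746087e+01, -4.92062867e+01,  7.70438346e-02,
        2.22941092e-02, -6.45304567e-06]), 'tcp_pos': array([ 264.66362917, -538.47352363,  404.71958648]), 'tcp_rot': array([ 9.74030636e-01,  2.26416253e-01,  8.17764362e-06, -8.51580050e-06]), 'contact_force': array([-0.67602554,  1.12652063,  0.62840679]), 'ft_torque': array([ 0.01535393, -0.031942  , -0.04418731]), 'grasp_force': 0.0, 'width': 93.03616930469593}
```

View pics/top0.png

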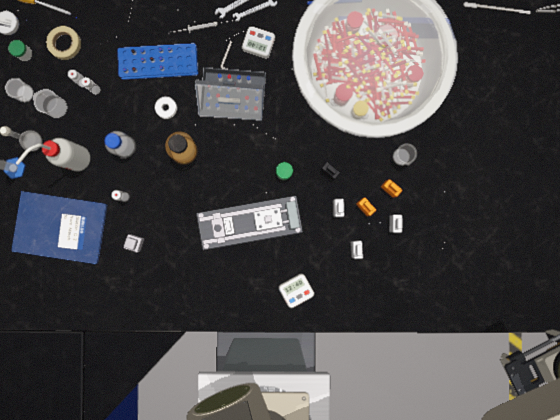

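View pics/side0.png

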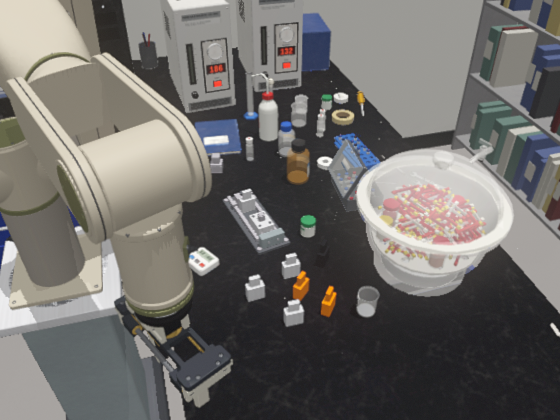

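The top view shows the bed at (250,222), with its stop to the left (+y). The knob is at (134,242), the vial at (120,195), the jar at (285,171) and the beaker at (404,155). Spacer-shaped things are white at (339,208), (397,223) and (357,250), orange at (392,188) and (367,207), and black at (331,171). The three white (aluminium) ones fit the description; the orange and black ones are excluded by colour. I'll confirm this in a wrist close-up.

```bash
cat >> h.py <<'E'
def go(P,yaw,ref=None):
    """tool-frame shift (m) and rz (deg) to bring TCP to world P (mm), tool x at yaw deg, tool down"""
    s=ctrl.state(); M=R.from_quat(s["tcp_rot"]).as_matrix(); d=M.T@(np.array(P)-s["tcp_pos"])/1000
    y=np.radians(yaw); W=np.array([[np.cos(y),np.sin(y),0],[np.sin(y),-np.cos(y),0],[0,0,-1]])
    r=R.from_matrix(M.T@W).as_rotvec(degrees=True); print("go",d.round(4),"rot",r.round(2)); return d,r
E
python3 - <<'E'
from h import *
v=view("top")
for n,p,z in [("s",(339,208),60),("s",(397,223),60),("s",(357,250),60),("blk",(331,171),60),("or",(392,188),60),("or",(367,207),60),("knob",(134,242),50),("housing",(292,213),44),("stop",(220,228),46),("s0",(230,224),70),("jar",(285,171),47),("vial",(120,195),70)]:
    print(n,ray(p,z,v)[0].round())
c=cams.calibration("wrist"); print(np.round(c["T_tool_cam"],3),c["fov_y"],c["cx"],c["cy"])
go((470,-240,420),98)
E
```

```text
s [ 551. -174.   60.]
s [ 517. -310.   60.]
s [ 454. -216.   60.]
blk [ 637. -155.   60.]
or [ 598. -298.   60.]
or [ 554. -239.   60.]
knob [468. 304.  50.]
housing [539. -65.  44.]
stop [502. 103.  46.]
s0 [512.  78.  70.]
jar [638. -48.  47.]
vial [577. 333.  70.]
[[-1.0000e-03 -9.5700e-01 -2.8900e-01  8.0715e+01]
 [ 1.0000e+00 -1.0000e-03 -0.0000e+00 -2.9300e-01]
 [-0.0000e+00 -2.8900e-01  9.5700e-01  1.8719e+01]
 [ 0.0000e+00  0.0000e+00  0.0000e+00  1.0000e+00]] 67.83300070401354 282.18576289282714 216.57847338486278
go [ 0.3159 -0.1773 -0.0153] rot [  0.    -0.   -71.83]
```

```bash
python3 -m jog '[{"dx":0.36,"dy":-0.19,"dz":-0.03,"rz":-71.8},{"dx":0.36,"dy":-0.19,"dz":-0.03,"rz":-71.8},{"dx":0.36,"dy":-0.19,"dz":-0.03,"rz":-71.8},{"dx":0.36,"dy":-0.19,"dz":-0.03,"rz":-71.8},{"dx":0.36,"dy":-0.19,"dz":-0.03,"rz":-71.8},{"dx":0.36,"dy":-0.19,"dz":-0.03,"rz":-71.8},{"dx":0.36,"dy":-0.19,"dz":-0.03,"rz":-71.8},{"dx":0.36,"dy":-0.19,"dz":-0.03,"rz":-71.8}]' 15
python3 -m jog '[{"rz":-3.1},{"rz":-3.1},{"rz":-3.1}]'
python3 - <<'E'
from h import *
s=ctrl.state(); im=cams.camera("wrist"); cv2.imwrite("pics/w1.png",im); v=view("wrist",s)
print(s["tcp_pos"],s["tcp_rot"])
for t,z in [("spacer_1_mid",65),("end_stop",46),("block",45),("bed",10)]:
    for r in cams.trace("wrist",t)[:7]:
        m=r["region"].astype(np.uint8); print(t,round(r["p"],2),np.round(r["pixel"]),cv2.boundingRect(m),int(m.sum()),im[r["region"]].mean(0).round(),ray(r["pixel"],z,v)[0].round(0)[:2])
E
```

```text
[ 264.66362917 -538.47352363  404.71958648] [ 9.74030636e-01  2.26416253e-01  8.17764362e-06 -8.51580050e-06]invalid input
invalid input
```

View pics/w1.png

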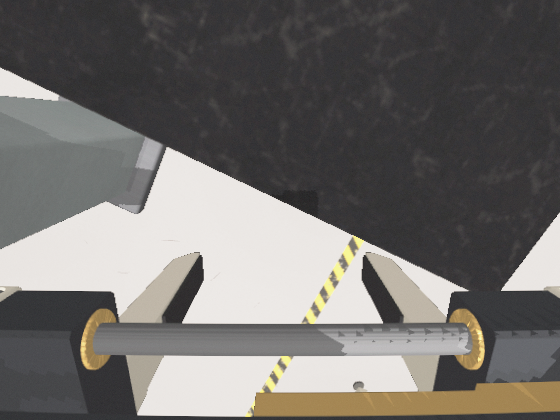

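The wrist picture is still at the start pose, with the fingers in the lower half; the move was refused because the rows need every key.

```bash
python3 -m jog '[{"dx":0.32,"dy":-0.12,"dz":-0.03,"rx":0,"ry":0,"rz":-71.8,"grip":0.093},{"dx":0.32,"dy":-0.12,"dz":-0.03,"rx":0,"ry":0,"rz":-71.8,"grip":0.093},{"dx":0.32,"dy":-0.12,"dz":-0.03,"rx":0,"ry":0,"rz":-71.8,"grip":0.093},{"dx":0.32,"dy":-0.12,"dz":-0.03,"rx":0,"ry":0,"rz":-71.8,"grip":0.093},{"dx":0.32,"dy":-0.12,"dz":-0.03,"rx":0,"ry":0,"rz":-71.8,"grip":0.093},{"dx":0.32,"dy":-0.12,"dz":-0.03,"rx":0,"ry":0,"rz":-71.8,"grip":0.093},{"dx":0.32,"dy":-0.12,"dz":-0.03,"rx":0,"ry":0,"rz":-71.8,"grip":0.093},{"dx":0.32,"dy":-0.12,"dz":-0.03,"rx":0,"ry":0,"rz":-71.8,"grip":0.093}]' 15
python3 -m jog '[{"dx":0,"dy":0,"dz":0,"rx":0,"ry":0,"rz":-3.1,"grip":0.093},{"dx":0,"dy":0,"dz":0,"rx":0,"ry":0,"rz":-3.1,"grip":0.093},{"dx":0,"dy":0,"dz":0,"rx":0,"ry":0,"rz":-3.1,"grip":0.093}]'
python3 - <<'E'
from h import *
s=ctrl.state(); im=cams.camera("wrist"); cv2.imwrite("pics/w2.png",im); v=view("wrist",s)
print(s["tcp_pos"],s["tcp_rot"])
for t,z in [("spacer_1_mid",65),("end_stop",46),("block",45),("bed",10)]:
    for r in cams.trace("wrist",t)[:7]:
        m=r["region"].astype(np.uint8); print(t,round(r["p"],2),np.round(r["pixel"]),cv2.boundingRect(m),int(m.sum()),im[r["region"]].mean(0).round(),ray(r["pixel"],z,v)[0].round(0)[:2])
E
```

```text
clock: 1.95
tcp_pos: [502.0, -285.6, 435.5]
tcp_rot: [0.672, 0.741, 0.001, 0.001]
contact_force: [-0.8, -0.3, -0.4]
width: 92.9
grasp_force: 0.0
clock: 2.25
tcp_pos: [498.9, -289.7, 434.7]
tcp_rot: [0.657, 0.754, 0.0, -0.0]
contact_force: [-0.7, -0.1, 1.1]
width: 93.0
grasp_force: 0.0
[ 498.8556924  -289.6965079   434.66926012] [ 6.56692637e-01  7.54158322e-01  2.94560719e-06 -7.89888774e-05]
spacer_1_mid 0.67 [294. 207.] (278, 197, 32, 25) 666 [218. 219. 221.] [ 514. -301.]
end_stop 0.75 [432.   7.] (417, 0, 37, 14) 362 [151. 166. 158.] [627. -72.]
bed 0.56 [339.  10.] (301, 0, 80, 20) 1417 [150. 149. 148.] [535. -77.]
```

View pics/w2.png

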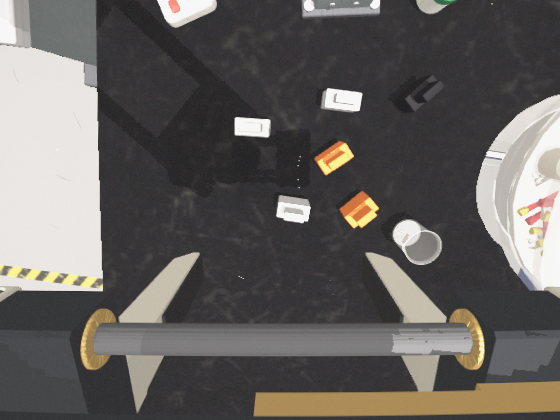

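The three white bodies at (341,100), (252,127) and (294,209) are the aluminium spares. The orange ones at (335,158) and (360,210) and the black one at (424,94) are look-alikes, and the beaker is at (416,242). Next I'll fit the spare poses by silhouette.

```bash
cat >> h.py <<'E'
from scipy.optimize import minimize
def box(cx,cy,z0,z1,wx,wy):
    return np.array([[cx+i*wx/2,cy+j*wy/2,z] for i in(-1,1) for j in(-1,1) for z in(z0,z1)],float)
SP=[box(0,0,0,40,40,20),box(0,0,40,65,24,10)]; KN=[box(0,0,0,31,34,34),box(0,0,31,55,24,24)]
def place(B,p,z0=0):
    c,s=np.cos(p[2]),np.sin(p[2]); return [b@np.array([[c,s,0],[-s,c,0],[0,0,1]])+[p[0],p[1],z0] for b in B]
def render(B,p,v,z0=0,S=4):
    m=np.zeros((420*S,560*S),np.uint8)
    for b in place(B,p,z0): cv2.fillConvexPoly(m,cv2.convexHull(np.round((proj(b,v)+.5)*S-.5).astype(np.int32)),1)
    return m
def fit(B,mask,p0,v,z0=0,S=4):
    M=cv2.resize(mask.astype(np.uint8),None,fx=S,fy=S,interpolation=cv2.INTER_NEAREST)
    f=lambda q:1-(lambda r:(r&M).sum()/max(1,(r|M).sum()))(render(B,[q[0],q[1],q[2]/100],v,z0,S))
    best=None
    for a in p0[2] if np.ndim(p0[2]) else [p0[2]]:
        x0=np.array([p0[0],p0[1],a*100])
        r=minimize(f,x0,method="Nelder-Mead",options=dict(initial_simplex=np.vstack([x0,x0+[12,0,0],x0+[0,12,0],x0+[0,0,12]]),xatol=.05,fatol=1e-4,maxfev=200))
        if best is None or r.fun<best.fun: best=r
    return best.x[0],best.x[1],np.degrees(best.x[2]/100),1-best.fun
def white(im,px,thr=95,win=45):
    h=im.astype(int); g=((h.min(2)>thr)&(h.max(2)-h.min(2)<40)).astype(np.uint8)
    n,l,st,c=cv2.connectedComponentsWithStats(g)
    k=min((i for i in range(1,n) if st[i,4]>60),key=lambda i:np.hypot(*(c[i]-px)))
    m=(l==k).astype(np.uint8); 
    return cv2.morphologyEx(m,cv2.MORPH_CLOSE,np.ones((5,5),np.uint8)),st[k]
E
python3 - <<'E'
from h import *
s=ctrl.state(); im=cv2.imread("pics/w2.png"); v=view("wrist",s)
for px in [(341,100),(252,127),(294,209)]:
    m,st=white(im,px); p=ray(px,40,v)[0]
    r=fit(SP,m,(p[0],p[1],np.radians([-20,0,20])),v); print(px,st,np.round(r,2))
    # tool yaw = spacer yaw + 90
    P=s["tcp_pos"]; a=go((r[0],r[1],229),r[2]+90)
E
```

```text
(341, 100) [321  88  42  24 835] [ 552.82 -174.88    1.29    0.96]
go [0.1065 0.0695 0.2057] rot [ 0.   -0.    6.66]
(252, 127) [234 117  37  21 688] [ 452.5  -219.41    4.23    0.95]
go [ 0.0762 -0.036   0.2057] rot [ 0.   -0.    3.72]
(294, 209) [276 195  35  29 788] [ 515.62 -314.03   -0.69    0.96]
go [-0.0262  0.0134  0.2057] rot [ 0.   -0.    8.65]
```

```bash
python3 -m jog '[{"dx":0.05,"dy":0.033,"dz":0.01,"rx":0,"ry":0,"rz":6.7,"grip":0.05},{"dx":0.1,"dy":0.066,"dz":0.05,"rx":0,"ry":0,"rz":6.7,"grip":0.05},{"dx":0.1065,"dy":0.0695,"dz":0.09,"rx":0,"ry":0,"rz":6.7,"grip":0.05},{"dx":0.1065,"dy":0.0695,"dz":0.13,"rx":0,"ry":0,"rz":6.7,"grip":0.05},{"dx":0.1065,"dy":0.0695,"dz":0.17,"rx":0,"ry":0,"rz":6.7,"grip":0.05},{"dx":0.1065,"dy":0.0695,"dz":0.195,"rx":0,"ry":0,"rz":6.7,"grip":0.05},{"dx":0.1065,"dy":0.0695,"dz":0.205,"rx":0,"ry":0,"rz":6.7,"grip":0.05},{"dx":0.1065,"dy":0.0695,"dz":0.205,"rx":0,"ry":0,"rz":6.7,"grip":0.05}]' 20
python3 -m jog '[{"dx":0,"dy":0,"dz":0,"rx":0,"ry":0,"rz":0,"grip":0.01},{"dx":0,"dy":0,"dz":0,"rx":0,"ry":0,"rz":0,"grip":0.01},{"dx":0,"dy":0,"dz":0,"rx":0,"ry":0,"rz":0,"grip":0.01},{"dx":0,"dy":0,"dz":0,"rx":0,"ry":0,"rz":0,"grip":0.01},{"dx":0,"dy":0,"dz":0,"rx":0,"ry":0,"rz":0,"grip":0.01}]' 20
```

```text
clock: 3.3
tcp_pos: [552.3, -174.5, 228.4]
tcp_rot: [0.699, 0.715, -0.001, -0.001]
contact_force: [-0.6, -0.9, 0.3]
width: 49.7
grasp_force: 0.0
clock: 3.8
tcp_pos: [553.3, -174.7, 231.0]
tcp_rot: [0.699, 0.715, 0.0, 0.001]
contact_force: [-1.2, -0.5, 5.1]
width: 23.6
grasp_force: 19.9
```

```bash
python3 -m jog '[{"dx":0,"dy":0,"dz":-0.04,"rx":0,"ry":0,"rz":0,"grip":0.01},{"dx":0,"dy":0,"dz":-0.09,"rx":0,"ry":0,"rz":0,"grip":0.01},{"dx":0.03,"dy":-0.02,"dz":-0.13,"rx":0,"ry":0,"rz":0,"grip":0.01},{"dx":0.05,"dy":-0.03,"dz":-0.17,"rx":0,"ry":0,"rz":0,"grip":0.01},{"dx":0.05,"dy":-0.03,"dz":-0.19,"rx":0,"ry":0,"rz":0,"grip":0.01},{"dx":0.05,"dy":-0.03,"dz":-0.19,"rx":0,"ry":0,"rz":0,"grip":0.01},{"dx":0.05,"dy":-0.03,"dz":-0.19,"rx":0,"ry":0,"rz":0,"grip":0.01}]'
python3 - <<'E'
from h import *
s=ctrl.state(); im=cams.camera("wrist"); cv2.imwrite("pics/w3.png",im); v=view("wrist",s)
np.savez("w3.npz",p=s["tcp_pos"],q=s["tcp_rot"])
print(s["tcp_pos"],s["tcp_rot"],s["contact_force"])
for t,z in [("end_stop",46),("block",45),("bed",10),("spacer_1_mid",70)]:
    for r in cams.trace("wrist",t)[:4]:
        m=r["region"].astype(np.uint8); print(t,round(r["p"],2),np.round(r["pixel"]),cv2.boundingRect(m),int(m.sum()),ray(r["pixel"],z,v)[0].round(0)[:2])
cv2.imwrite("pics/w3c.png",cv2.resize(im[0:240,170:430],None,fx=2.4,fy=2.4,interpolation=cv2.INTER_CUBIC))
E
```

```text
clock: 4.5
tcp_pos: [521.7, -125.2, 419.2]
tcp_rot: [0.699, 0.715, 0.0, 0.0]
contact_force: [-0.5, -0.8, -1.6]
width: 24.1
grasp_force: 19.9
[ 521.69876603 -125.22292119  419.21223265] [6.98843591e-01 7.15274511e-01 6.48639292e-07 1.01951834e-04] [-0.47906593 -0.82598924 -1.64242007]
block 0.82 [287.  85.] (262, 51, 50, 69) 2629 [524.  -6.]
bed 0.74 [285.  78.] (232, 0, 101, 161) 11788 [522.   5.]
bed 0.63 [275. 314.] (261, 306, 29, 19) 501 [ 515. -309.]
spacer_1_mid 0.55 [273. 315.] (261, 307, 29, 17) 451 [ 514. -270.]
```

View pics/w3.png

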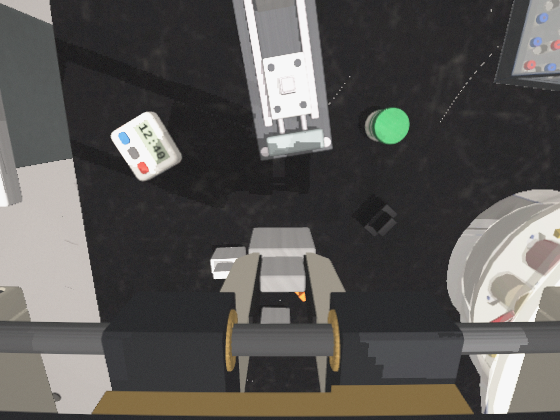

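The spacer is held. The bed runs up the picture, with the housing at (297,143), the shaft at (287,86) and the block front near row 52; the stop is out of view above. The jar's green lid is at (390,126). I'll move on along the rail.

```bash
python3 -m jog '[{"dx":0.05,"dy":0,"dz":0,"rx":0,"ry":0,"rz":-6.5,"grip":0.01},{"dx":0.1,"dy":0,"dz":0,"rx":0,"ry":0,"rz":-6.5,"grip":0.01},{"dx":0.1,"dy":0,"dz":0,"rx":0,"ry":0,"rz":-6.5,"grip":0.01},{"dx":0.1,"dy":0,"dz":0,"rx":0,"ry":0,"rz":-6.5,"grip":0.01}]'
python3 - <<'E'
from h import *
s=ctrl.state(); im=cams.camera("wrist"); cv2.imwrite("pics/w4.png",im); v=view("wrist",s)
np.savez("w4.npz",p=s["tcp_pos"],q=s["tcp_rot"])
print(s["tcp_pos"],s["tcp_rot"],s["contact_force"])
for t,z in [("end_stop",46),("block",45),("bed",10),("spacer_1_mid",75)]:
    for r in cams.trace("wrist",t)[:4]:
        m=r["region"].astype(np.uint8); print(t,round(r["p"],2),np.round(r["pixel"]),cv2.boundingRect(m),int(m.sum()),ray(r["pixel"],z,v)[0].round(0)[:2])
cv2.imwrite("pics/w4c.png",cv2.resize(im[0:230,180:400],None,fx=2.6,fy=2.6,interpolation=cv2.INTER_CUBIC))
E
```

```text
clock: 5.15
tcp_pos: [519.3, -24.3, 418.9]
tcp_rot: [0.656, 0.754, -0.0, -0.0]
contact_force: [-0.3, -1.0, -0.6]
width: 24.0
grasp_force: 20.0
[519.3486291  -24.34643574 418.88070543] [ 6.56325746e-01  7.54477352e-01 -4.77977223e-04 -4.60717005e-04] [-0.30675634 -1.03260493 -0.60769576]
end_stop 0.66 [285.  69.] (252, 54, 66, 31) 1691 [503. 109.]
block 0.6 [289. 182.] (267, 150, 43, 58) 2177 [524.  -8.]
bed 0.69 [291. 140.] (243, 24, 83, 213) 12839 [521.  37.]
bed 0.17 [289. 180.] (269, 151, 40, 57) 2085 [526. -11.]
spacer_1_mid 0.65 [256. 372.] (245, 362, 24, 30) 615 [ 516. -254.]
```

View pics/w4c.png

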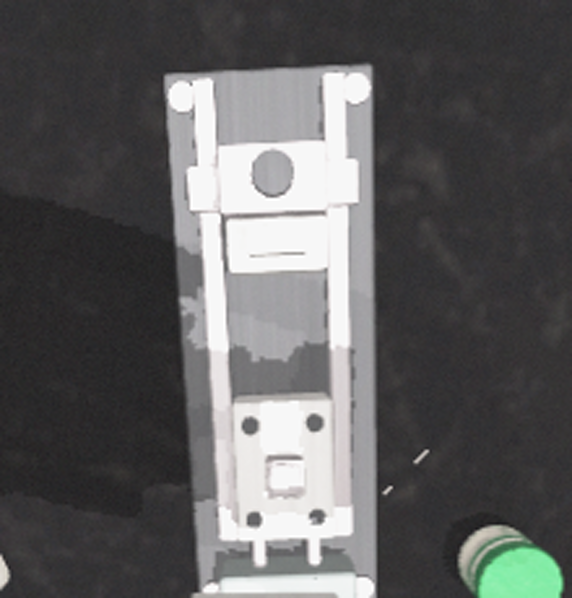

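The enlarged crop shows the end stop with its screw at (272,172) and front edge at row 212. Spacer_0 stands against it at (277,245), then there is an empty channel. The block's front edge is at row 397 and the shaft tip at (286,473).

```bash
python3 - <<'E'
from h import *
d=np.load("w4.npz"); v=view("wrist",dict(tcp_pos=d["p"],tcp_rot=d["q"]))
c=lambda a,b:(180+(a+.5)/2.6-.5,(b+.5)/2.6-.5)
W={}
for n,a,b,z in [("plateTL",165,75,10),("plateTR",372,65,10),("plateBL",203,590,10),("plateBR",378,595,10),("stopL",218,213,46),("stopR",328,210,46),("blkL",234,398,45),("blkR",331,396,45),("shaft",286,474,65),("s0fL",229,273,50),("s0fR",326,271,50)]:
    W[n]=ray(c(a,b),z,v)[0]; print(n,W[n].round(1))
for a,b in [("plateTL","plateBL"),("plateTR","plateBR")]:
    e=W[a]-W[b]; print("yaw",np.degrees(np.arctan2(-e[0],e[1])))
for a,b in [("plateTR","plateTL"),("stopR","stopL"),("blkR","blkL")]:
    e=W[a]-W[b]; print("yaw",np.degrees(np.arctan2(e[1],e[0])),np.linalg.norm(e))
# silhouette of whole plate (z 0..10) + edge gradient refinement
im=cv2.imread("pics/w4.png"); g=cv2.cvtColor(im,cv2.COLOR_BGR2GRAY).astype(float); g=cv2.GaussianBlur(g,(0,0),.8)
dist=lambda L:L
def score(q,segs,both=True):
    yaw=q[2]; u=np.array([np.cos(yaw),np.sin(yaw)]); w=np.array([-u[1],u[0]]); t=0
    for (x0,y0,x1,y1,z) in segs:
        k=np.linspace(0.05,.95,60)[:,None]; P=np.array([x0,y0])*(1-k)+np.array([x1,y1])*k
        n=np.array([-(y1-y0),x1-x0],float); n/=np.linalg.norm(n)
        val=[]
        for o in (1.2,-1.2):
            Q=P+n*o; X=np.c_[q[0]+Q@np.array([u[0],w[0]]),q[1]+Q@np.array([u[1],w[1]]),np.full(len(Q),z)]
            p=proj(X,v).astype(np.float32); val.append(cv2.remap(g.astype(np.float32),p[:,0].copy(),p[:,1].copy(),cv2.INTER_LINEAR).ravel())
        t+=np.abs(np.median(val[0]-val[1]))
    return -t
def opt(segs,x0):
    best=min((minimize(lambda q:score([q[0],q[1],q[2]/100],segs),[x0[0]+i,x0[1]+j,x0[2]*100],method="Nelder-Mead",options=dict(initial_simplex=np.array([[x0[0]+i,x0[1]+j,x0[2]*100],[x0[0]+i+2,x0[1]+j,x0[2]*100],[x0[0]+i,x0[1]+j+2,x0[2]*100],[x0[0]+i,x0[1]+j,x0[2]*100+2]]))) for i in(-2,0,2) for j in(-2,0,2)),key=lambda r:r.fun)
    return best.x*[1,1,.573*1],best.fun
m=(W["stopL"]+W["stopR"])/2; y0=np.radians(10)
# block: front edge + two sides + shaft box
print("block",opt([(-22,0,22,0,45),(-22,-45,-22,-5,45),(22,-45,22,-5,45),(-6.5,-24.5,6.5,-24.5,65)],((W["blkL"]+W["blkR"])[0]/2,(W["blkL"]+W["blkR"])[1]/2,y0)))
print("stop",opt([(-22,0,22,0,46),(-22,26,22,26,46),(-22,5,-22,20,46)],(m[0],m[1],y0)))
pm=(W["plateTL"]+W["plateTR"])/2
print("plate",opt([(-45,0,45,0,10),(-45,-200,-45,0,10),(45,-200,45,0,10)],(pm[0],pm[1],y0)))
E
```

```text
plateTL [450.6 150.1  10. ]
plateTR [537.9 166.1  10. ]
plateBL [493.9 -79.   10. ]
plateBR [582.3 -69.4  10. ]
stopL [482.5  94.3  46. ]
stopR [526.5 101.5  46. ]
blkL [498.3  21.6  45. ]
blkR [539.6  28.2  45. ]
shaft [524.3  -4.5  65. ]
s0fL [490.   71.8  50. ]
s0fR [529.1  78.   50. ]
yaw 10.705070060911227
yaw 10.675413087078194
yaw 10.401207782245665 88.72735318736356
yaw 9.380401351257577 44.547652529720196
yaw 9.099748740011336 41.78548922906803
block (array([516.67596535,  24.68845554,  11.60921378]), np.float64(-137.56546020507812))
stop (array([503.51783469,  97.81803588,  10.86388627]), np.float64(-142.71261596679688))
plate (array([494.02739727, 158.26565033,  10.28878676]), np.float64(-208.28140258789062))
```

```bash
python3 - <<'E'
from h import *
go((511.2,62,242),100.6)
E
```

```text
go [0.0887 0.0038 0.1775] rot [-0.03  0.   -2.88]
```

```bash
python3 -m jog '[{"dx":0.045,"dy":0.002,"dz":0.02,"rx":0,"ry":0,"rz":-2.9,"grip":0.01},{"dx":0.0887,"dy":0.0038,"dz":0.06,"rx":0,"ry":0,"rz":-2.9,"grip":0.01},{"dx":0.0887,"dy":0.0038,"dz":0.1,"rx":0,"ry":0,"rz":-2.9,"grip":0.01},{"dx":0.0887,"dy":0.0038,"dz":0.13,"rx":0,"ry":0,"rz":-2.9,"grip":0.01},{"dx":0.0887,"dy":0.0038,"dz":0.15,"rx":0,"ry":0,"rz":-2.9,"grip":0.01},{"dx":0.0887,"dy":0.0038,"dz":0.16,"rx":0,"ry":0,"rz":-2.9,"grip":0.01},{"dx":0.0887,"dy":0.0038,"dz":0.16,"rx":0,"ry":0,"rz":-2.9,"grip":0.01}]'
python3 - <<'E'
from h import *
go((511.2,62,242),100.6)
E
python3 -m jog '[{"dx":0,"dy":0,"dz":0.006,"rx":0,"ry":0,"rz":0,"grip":0.01},{"dx":0,"dy":0,"dz":0.012,"rx":0,"ry":0,"rz":0,"grip":0.01},{"dx":0,"dy":0,"dz":0.016,"rx":0,"ry":0,"rz":0,"grip":0.01},{"dx":0,"dy":0,"dz":0.0175,"rx":0,"ry":0,"rz":0,"grip":0.01},{"dx":0,"dy":0,"dz":0.0175,"rx":0,"ry":0,"rz":0,"grip":0.01}]'
python3 - <<'E'
from h import *
s=ctrl.state(); im=cams.camera("wrist"); cv2.imwrite("pics/w5.png",im); v=view("wrist",s)
E
```

```text
clock: 6.1
tcp_pos: [510.7, 62.5, 258.4]
tcp_rot: [0.638, 0.77, -0.001, -0.001]
contact_force: [0.5, -0.3, -1.0]
width: 24.0
grasp_force: 20.0
go [-0.0006  0.0005  0.0164] rot [-0.15 -0.02  0.06]
clock: 6.6
tcp_pos: [511.1, 63.2, 242.2]
tcp_rot: [0.638, 0.77, -0.0, -0.0]
contact_force: [-0.1, 0.4, -0.3]
width: 23.7
grasp_force: 20.0
```

View pics/w5.png

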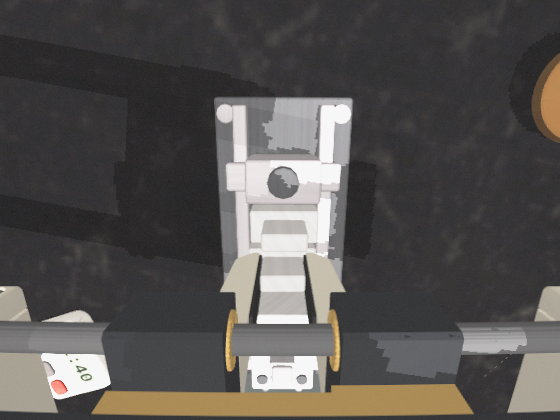

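The held spacer stands between the lips just behind spacer_0 (283,235), aligned with it and with no contact force. I'll release it and rise.

```bash
python3 -m jog '[{"dx":0,"dy":0,"dz":0.001,"rx":0,"ry":0,"rz":0,"grip":0.01},{"dx":0,"dy":0,"dz":0.001,"rx":0,"ry":0,"rz":0,"grip":0.045},{"dx":0,"dy":0,"dz":0.001,"rx":0,"ry":0,"rz":0,"grip":0.045},{"dx":0,"dy":0,"dz":0.001,"rx":0,"ry":0,"rz":0,"grip":0.045},{"dx":0,"dy":0,"dz":-0.03,"rx":0,"ry":0,"rz":0,"grip":0.045},{"dx":0,"dy":0,"dz":-0.07,"rx":0,"ry":0,"rz":0,"grip":0.045},{"dx":-0.04,"dy":0,"dz":-0.1,"rx":0,"ry":0,"rz":0,"grip":0.045}]'
python3 - <<'E'
from h import *
go((452.5,-219.4,232),94.2)
E
```

```text
clock: 7.35
tcp_pos: [518.4, 26.4, 344.4]
tcp_rot: [0.636, 0.771, 0.001, -0.0]
contact_force: [2.1, -0.8, 0.3]
width: 45.0
grasp_force: 0.0
go [-0.2289 -0.1116  0.112 ] rot [ 0.08 -0.08  6.77]
```

```bash
python3 -m jog '[{"dx":-0.05,"dy":-0.025,"dz":0,"rx":0,"ry":0,"rz":6.5,"grip":0.05},{"dx":-0.1,"dy":-0.05,"dz":0,"rx":0,"ry":0,"rz":6.5,"grip":0.05},{"dx":-0.15,"dy":-0.075,"dz":0,"rx":0,"ry":0,"rz":6.5,"grip":0.05},{"dx":-0.2,"dy":-0.1,"dz":0.02,"rx":0,"ry":0,"rz":6.5,"grip":0.05},{"dx":-0.228,"dy":-0.1115,"dz":0.05,"rx":0,"ry":0,"rz":6.5,"grip":0.05},{"dx":-0.228,"dy":-0.1115,"dz":0.07,"rx":0,"ry":0,"rz":6.5,"grip":0.05},{"dx":-0.228,"dy":-0.1115,"dz":0.07,"rx":0,"ry":0,"rz":6.5,"grip":0.05},{"dx":-0.228,"dy":-0.1115,"dz":0.07,"rx":0,"ry":0,"rz":6.5,"grip":0.05}]'
python3 - <<'E'
from h import *
go((452.5,-219.4,232),94.2)
E
```

```text
clock: 8.15
tcp_pos: [451.2, -220.6, 272.2]
tcp_rot: [0.681, 0.732, 0.0, -0.001]
contact_force: [-0.8, -0.1, 1.2]
width: 50.2
grasp_force: 0.0
go [0.0011 0.0014 0.0402] rot [-0.06 -0.08 -0.03]
```

Next: descend, grip, lift and carry the spacer back above the bed.

```bash
python3 -m jog '[{"dx":0.001,"dy":0.001,"dz":0.015,"rx":0,"ry":0,"rz":0,"grip":0.05},{"dx":0.001,"dy":0.001,"dz":0.03,"rx":0,"ry":0,"rz":0,"grip":0.05},{"dx":0.001,"dy":0.001,"dz":0.039,"rx":0,"ry":0,"rz":0,"grip":0.05},{"dx":0.001,"dy":0.001,"dz":0.039,"rx":0,"ry":0,"rz":0,"grip":0.01},{"dx":0.001,"dy":0.001,"dz":0.039,"rx":0,"ry":0,"rz":0,"grip":0.01},{"dx":0.001,"dy":0.001,"dz":0.039,"rx":0,"ry":0,"rz":0,"grip":0.01},{"dx":0.001,"dy":0.001,"dz":0.039,"rx":0,"ry":0,"rz":0,"grip":0.01},{"dx":0.001,"dy":0.001,"dz":0.039,"rx":0,"ry":0,"rz":0,"grip":0.01}]' 20
python3 -m jog '[{"dx":0,"dy":0,"dz":-0.03,"rx":0,"ry":0,"rz":0,"grip":0.01},{"dx":0,"dy":0,"dz":-0.08,"rx":0,"ry":0,"rz":0,"grip":0.01},{"dx":0.04,"dy":0.01,"dz":-0.12,"rx":0,"ry":0,"rz":0,"grip":0.01},{"dx":0.09,"dy":0.03,"dz":-0.12,"rx":0,"ry":0,"rz":-6.4,"grip":0.01},{"dx":0.14,"dy":0.05,"dz":-0.12,"rx":0,"ry":0,"rz":-6.4,"grip":0.01},{"dx":0.19,"dy":0.07,"dz":-0.12,"rx":0,"ry":0,"rz":-6.4,"grip":0.01},{"dx":0.19,"dy":0.07,"dz":-0.12,"rx":0,"ry":0,"rz":-6.4,"grip":0.01},{"dx":0.19,"dy":0.07,"dz":-0.12,"rx":0,"ry":0,"rz":-6.4,"grip":0.01}]'
python3 - <<'E'
from h import *
S=np.array([504.5,97.9]);u=np.array([-.184,.983])
s=ctrl.state(); im=cams.camera("wrist"); cv2.imwrite("pics/w6.png",im); v=view("wrist",s)
np.savez("w6.npz",p=s["tcp_pos"],q=s["tcp_rot"])
cv2.imwrite("pics/w6c.png",cv2.resize(im[0:230,180:400],None,fx=2.6,fy=2.6,interpolation=cv2.INTER_CUBIC))
P=S-60*u; print(P); go((*P,246),100.6)
E
```

```text
clock: 8.95
tcp_pos: [452.7, -220.0, 233.9]
tcp_rot: [0.681, 0.733, 0.0, 0.001]
contact_force: [0.8, -0.2, 1.7]
width: 23.8
grasp_force: 20.0
clock: 9.75
tcp_pos: [508.5, -22.8, 353.4]
tcp_rot: [0.637, 0.771, 0.0, -0.0]
contact_force: [0.3, 0.0, -0.8]
width: 23.7
grasp_force: 20.0
[515.54  38.92]
go [0.0607 0.019  0.1072] rot [-0.01  0.01  0.18]
```

View pics/w6c.png

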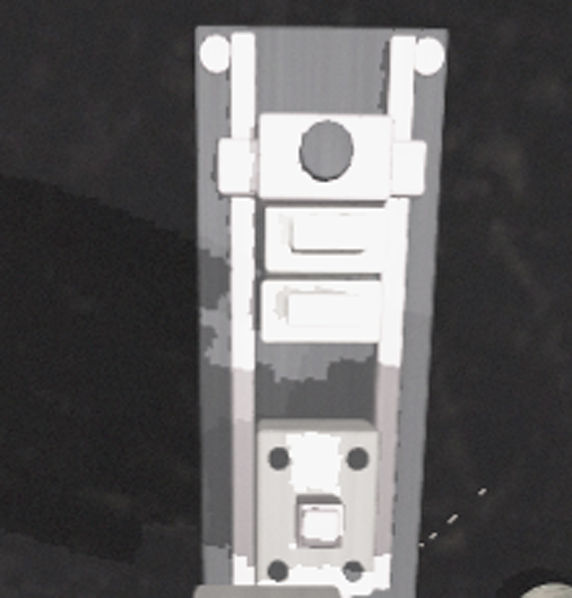

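Spacers 0 and 1 stand upright in the channel at (325,238) and (321,310). The block's front-face top edge is near row 432 and the shaft is at (321,523).

```bash
python3 - <<'E'
from h import *
d=np.load("w6.npz"); v=view("wrist",dict(tcp_pos=d["p"],tcp_rot=d["q"]))
S=np.array([504.5,97.9]);u=np.array([-.184,.983]);n=np.array([.983,.184])
for nm,a,b,z in [("stop front top",325,200,46),("s0 front",325,272,50),("s1 back",322,281,50),("s1 front",321,341,50),("s1 L",262,311,50),("s1 R",382,311,50),("blk top",318,432,45),("blk top?",318,421,45),("blk bot",318,421,10),("shaft",321,524,65),("chanL",255,330,20),("chanR",382,330,20)]:
    P=ray((180+(a+.5)/2.6-.5,(b+.5)/2.6-.5),z,v)[0][:2]; print(nm,P.round(1),"along",((S-P)@u).round(1),"across",((P-S)@n).round(1))
E
```

```text
stop front top [505.2  97.7] along 0.3 across 0.7
s0 front [509.6  75.4] along 23.0 across 0.9
s1 back [509.2  72.4] along 25.9 across -0.0
s1 front [512.9  53.5] along 45.2 across 0.0
s1 L [491.4  59.3] along 35.6 across -20.0
s1 R [531.   66.9] along 35.4 across 20.3
blk top [518.6  22.5] along 76.7 across -0.0
blk top? [517.8  26.3] along 72.8 across -0.1
blk bot [520.8  22.7] along 76.9 across 2.2
shaft [524.3  -5.6] along 105.4 across 0.4
chanL [489.9  52.4] along 42.1 across -22.7
chanR [536.5  61.3] along 41.9 across 24.7
```

```bash
python3 -m jog '[{"dx":0.04,"dy":0.012,"dz":0,"rx":0,"ry":0,"rz":0.2,"grip":0.01},{"dx":0.0605,"dy":0.019,"dz":0.03,"rx":0,"ry":0,"rz":0.2,"grip":0.01},{"dx":0.0605,"dy":0.019,"dz":0.06,"rx":0,"ry":0,"rz":0.2,"grip":0.01},{"dx":0.0605,"dy":0.019,"dz":0.08,"rx":0,"ry":0,"rz":0.2,"grip":0.01},{"dx":0.0605,"dy":0.019,"dz":0.093,"rx":0,"ry":0,"rz":0.2,"grip":0.01},{"dx":0.0605,"dy":0.019,"dz":0.1,"rx":0,"ry":0,"rz":0.2,"grip":0.01},{"dx":0.0605,"dy":0.019,"dz":0.107,"rx":0,"ry":0,"rz":0.2,"grip":0.01},{"dx":0.0605,"dy":0.019,"dz":0.108,"rx":0,"ry":0,"rz":0.2,"grip":0.01}]'
```

```text
clock: 10.6
tcp_pos: [515.8, 37.3, 245.2]
tcp_rot: [0.64, 0.768, 0.0, 0.0]
contact_force: [0.3, -0.4, -0.6]
width: 23.9
grasp_force: 20.0
```

```bash
python3 -m jog '[{"dx":0.001,"dy":0,"dz":0.001,"rx":0,"ry":0,"rz":0,"grip":0.01},{"dx":0.001,"dy":0,"dz":0.0015,"rx":0,"ry":0,"rz":0,"grip":0.045},{"dx":0.001,"dy":0,"dz":0.0015,"rx":0,"ry":0,"rz":0,"grip":0.045},{"dx":0.001,"dy":0,"dz":0.0015,"rx":0,"ry":0,"rz":0,"grip":0.045},{"dx":0,"dy":0,"dz":-0.03,"rx":0,"ry":0,"rz":0,"grip":0.045},{"dx":0,"dy":0,"dz":-0.08,"rx":0,"ry":0,"rz":0,"grip":0.045},{"dx":0.03,"dy":0,"dz":-0.13,"rx":0,"ry":0,"rz":0,"grip":0.045},{"dx":0.08,"dy":0,"dz":-0.16,"rx":0,"ry":0,"rz":0,"grip":0.093}]'
python3 - <<'E'
from h import *
go((475,235,420),95)
E
```

```text
clock: 11.4
tcp_pos: [504.2, 103.0, 400.7]
tcp_rot: [0.641, 0.767, 0.002, 0.002]
contact_force: [1.8, 1.2, -0.9]
width: 49.3
grasp_force: 0.0
go [ 0.1351 -0.0051 -0.0195] rot [0.29 0.05 5.24]
```

```bash
python3 -m jog '[{"dx":0.05,"dy":-0.002,"dz":-0.02,"rx":0,"ry":0,"rz":5.2,"grip":0.093},{"dx":0.1,"dy":-0.005,"dz":-0.02,"rx":0,"ry":0,"rz":5.2,"grip":0.093},{"dx":0.133,"dy":-0.005,"dz":-0.02,"rx":0,"ry":0,"rz":5.2,"grip":0.093},{"dx":0.133,"dy":-0.005,"dz":-0.02,"rx":0,"ry":0,"rz":5.2,"grip":0.093},{"dx":0.133,"dy":-0.005,"dz":-0.02,"rx":0,"ry":0,"rz":5.2,"grip":0.06}]'
python3 - <<'E'
from h import *
s=ctrl.state(); im=cams.camera("wrist"); cv2.imwrite("pics/w7.png",im); v=view("wrist",s); print(s["tcp_pos"])
for r in cams.trace("wrist","knob_mid")[:3]:
    px=r["pixel"]; m=r["region"].astype(np.uint8); p=ray(px,30,v)[0]; print(r["p"],px,cv2.boundingRect(m),m.sum(),p)
    for mm in (m,white(im,px)[0]):
        f=fit(KN,mm,(p[0],p[1],np.radians([-30,-10,10,30])),v); print(mm.sum(),np.round(f,2))
cv2.imwrite("pics/w7c.png",cv2.resize(im[60:260,180:380],None,fx=2.8,fy=2.8,interpolation=cv2.INTER_CUBIC))
go((f[0],f[1],222),f[2]+90)
E
```

```text
clock: 11.9
tcp_pos: [474.2, 234.2, 416.4]
tcp_rot: [0.673, 0.739, -0.0, 0.0]
contact_force: [-0.2, -0.4, 0.5]
width: 79.9
grasp_force: 0.0
[474.24732755 234.19078652 416.4239472 ]
0.79 [280.4, 124.4] (262, 103, 38, 38) 961 [464.96392175 312.44851194  30.        ]
961 [464.64 315.56 -17.47   0.95]
995 [464.29 315.19 -17.26   0.96]
go [ 0.0831 -0.0029  0.1942] rot [-0.    0.03 22.46]
```

View pics/w7.png

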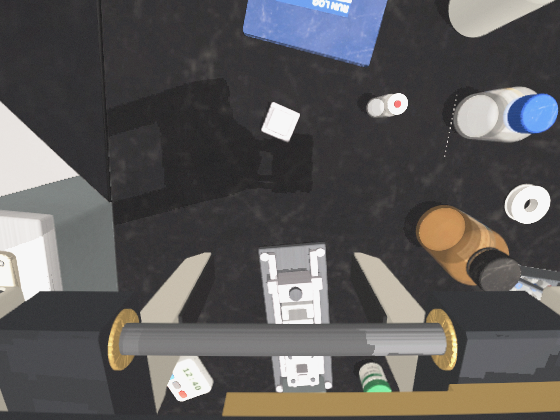

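The knob is at (281,122), and the vial at (387,105) is well clear. I'll pinch it first across one pair of sides, then across the other, so it is centred in the hand both ways.

```bash
python3 -m jog '[{"dx":0.03,"dy":-0.001,"dz":0.02,"rx":0,"ry":0,"rz":-67.5,"grip":0.06},{"dx":0.06,"dy":-0.002,"dz":0.05,"rx":0,"ry":0,"rz":-67.5,"grip":0.06},{"dx":0.083,"dy":-0.003,"dz":0.08,"rx":0,"ry":0,"rz":-67.5,"grip":0.06},{"dx":0.083,"dy":-0.003,"dz":0.11,"rx":0,"ry":0,"rz":-67.5,"grip":0.06},{"dx":0.083,"dy":-0.003,"dz":0.12,"rx":0,"ry":0,"rz":-67.5,"grip":0.06},{"dx":0.083,"dy":-0.003,"dz":0.12,"rx":0,"ry":0,"rz":-67.5,"grip":0.06},{"dx":0.083,"dy":-0.003,"dz":0.12,"rx":0,"ry":0,"rz":-67.5,"grip":0.06},{"dx":0.083,"dy":-0.003,"dz":0.12,"rx":0,"ry":0,"rz":-67.5,"grip":0.06}]'
python3 - <<'E'
from h import *
go((464.4,315.2,223),162.7)
E
```

```text
clock: 12.8
tcp_pos: [464.8, 314.4, 296.0]
tcp_rot: [0.148, 0.989, -0.0, -0.0]
contact_force: [0.1, 0.5, -0.4]
width: 59.8
grasp_force: 0.0
go [0.0006 0.0007 0.073 ] rot [-0.04 -0.02  0.24]
```

```bash
python3 -m jog '[{"dx":0,"dy":0,"dz":0.03,"rx":0,"ry":0,"rz":0,"grip":0.06},{"dx":0,"dy":0,"dz":0.06,"rx":0,"ry":0,"rz":0,"grip":0.06},{"dx":0,"dy":0,"dz":0.073,"rx":0,"ry":0,"rz":0,"grip":0.06},{"dx":0,"dy":0,"dz":0.073,"rx":0,"ry":0,"rz":0,"grip":0.06},{"dx":0,"dy":0,"dz":0.073,"rx":0,"ry":0,"rz":0,"grip":0.01},{"dx":0,"dy":0,"dz":0.073,"rx":0,"ry":0,"rz":0,"grip":0.01},{"dx":0,"dy":0,"dz":0.073,"rx":0,"ry":0,"rz":0,"grip":0.01},{"dx":0,"dy":0,"dz":0.073,"rx":0,"ry":0,"rz":0,"grip":0.01}]' 10
python3 -m jog '[{"dx":0,"dy":0,"dz":0,"rx":0,"ry":0,"rz":0,"grip":0.01},{"dx":0,"dy":0,"dz":0,"rx":0,"ry":0,"rz":0,"grip":0.06},{"dx":0,"dy":0,"dz":0,"rx":0,"ry":0,"rz":0,"grip":0.06},{"dx":0,"dy":0,"dz":-0.02,"rx":0,"ry":0,"rz":0,"grip":0.06},{"dx":0,"dy":0,"dz":-0.05,"rx":0,"ry":0,"rz":0,"grip":0.06},{"dx":0,"dy":0,"dz":-0.05,"rx":0,"ry":0,"rz":8.5,"grip":0.06},{"dx":0,"dy":0,"dz":-0.05,"rx":0,"ry":0,"rz":17,"grip":0.06},{"dx":0,"dy":0,"dz":-0.05,"rx":0,"ry":0,"rz":25,"grip":0.06}]'
```

```text
clock: 13.6
tcp_pos: [464.4, 316.2, 224.5]
tcp_rot: [0.15, 0.989, 0.001, 0.001]
contact_force: [0.2, -0.1, 0.5]
width: 32.6
grasp_force: 0.0
clock: 14.4
tcp_pos: [464.1, 316.0, 273.7]
tcp_rot: [0.363, 0.932, 0.0, 0.0]
contact_force: [0.2, 0.2, -0.2]
width: 60.1
grasp_force: 0.0
```

The first pinch didn't close fully before I released, so I'll go back and repeat it.

```bash
python3 -m jog '[{"dx":0,"dy":0,"dz":0,"rx":0,"ry":0,"rz":-8.5,"grip":0.05},{"dx":0,"dy":0,"dz":0,"rx":0,"ry":0,"rz":-17,"grip":0.04},{"dx":0,"dy":0,"dz":0,"rx":0,"ry":0,"rz":-25,"grip":0.04},{"dx":0,"dy":0,"dz":0.025,"rx":0,"ry":0,"rz":-25,"grip":0.04},{"dx":0,"dy":0,"dz":0.05,"rx":0,"ry":0,"rz":-25,"grip":0.04},{"dx":0,"dy":0,"dz":0.05,"rx":0,"ry":0,"rz":-25,"grip":0.01},{"dx":0,"dy":0,"dz":0.05,"rx":0,"ry":0,"rz":-25,"grip":0.01},{"dx":0,"dy":0,"dz":0.05,"rx":0,"ry":0,"rz":-25,"grip":0.01}]' 20
python3 -m jog '[{"dx":0,"dy":0,"dz":0,"rx":0,"ry":0,"rz":0,"grip":0.01},{"dx":0,"dy":0,"dz":0,"rx":0,"ry":0,"rz":0,"grip":0.01},{"dx":0,"dy":0,"dz":0,"rx":0,"ry":0,"rz":0,"grip":0.01}]'
```

```text
clock: 15.2
tcp_pos: [464.6, 316.3, 224.8]
tcp_rot: [0.15, 0.989, 0.001, 0.001]
contact_force: [0.4, 0.2, -1.3]
width: 23.7
grasp_force: 19.9
clock: 15.5
tcp_pos: [464.3, 316.1, 224.2]
tcp_rot: [0.15, 0.989, 0.0, 0.001]
contact_force: [0.3, -0.2, 1.1]
width: 23.9
grasp_force: 19.9
```

Pinched and centred. I'll open, rise, turn by 90° and pinch again.

```bash
python3 -m jog '[{"dx":0,"dy":0,"dz":0,"rx":0,"ry":0,"rz":0,"grip":0.05},{"dx":0,"dy":0,"dz":0,"rx":0,"ry":0,"rz":0,"grip":0.05},{"dx":0,"dy":0,"dz":0,"rx":0,"ry":0,"rz":0,"grip":0.05},{"dx":0,"dy":0,"dz":-0.03,"rx":0,"ry":0,"rz":0,"grip":0.05},{"dx":0,"dy":0,"dz":-0.05,"rx":0,"ry":0,"rz":8.5,"grip":0.05},{"dx":0,"dy":0,"dz":-0.05,"rx":0,"ry":0,"rz":17,"grip":0.05},{"dx":0,"dy":0,"dz":-0.05,"rx":0,"ry":0,"rz":25.5,"grip":0.05},{"dx":0,"dy":0,"dz":-0.05,"rx":0,"ry":0,"rz":34,"grip":0.05}]'
python3 -m jog '[{"dx":0,"dy":0,"dz":0,"rx":0,"ry":0,"rz":56,"grip":0.05},{"dx":0,"dy":0,"dz":0,"rx":0,"ry":0,"rz":56,"grip":0.05},{"dx":0,"dy":0,"dz":0,"rx":0,"ry":0,"rz":56,"grip":0.05},{"dx":0,"dy":0,"dz":0,"rx":0,"ry":0,"rz":56,"grip":0.05},{"dx":0,"dy":0,"dz":0,"rx":0,"ry":0,"rz":56,"grip":0.05},{"dx":0,"dy":0,"dz":0,"rx":0,"ry":0,"rz":56,"grip":0.05},{"dx":0,"dy":0,"dz":0,"rx":0,"ry":0,"rz":56,"grip":0.05},{"dx":0,"dy":0,"dz":0,"rx":0,"ry":0,"rz":56,"grip":0.05}]'
python3 - <<'E'
from h import *
print(ctrl.state()["tcp_pos"]); go((464.3,316.1,224),72.65)
E
```

```text
clock: 16.3
tcp_pos: [464.0, 316.0, 273.6]
tcp_rot: [0.435, 0.9, 0.0, 0.0]
contact_force: [-0.4, 0.4, -0.0]
width: 50.1
grasp_force: 0.0
clock: 17.1
tcp_pos: [464.0, 315.9, 273.3]
tcp_rot: [0.806, 0.592, -0.0, -0.0]
contact_force: [-0.1, -0.2, 0.4]
width: 49.8
grasp_force: 0.0
[463.96631786 315.94476324 273.25970928]
go [0.0003 0.0003 0.0493] rot [-0.01  0.01  0.01]
```

```bash
python3 -m jog '[{"dx":0,"dy":0,"dz":0.025,"rx":0,"ry":0,"rz":0,"grip":0.05},{"dx":0,"dy":0,"dz":0.049,"rx":0,"ry":0,"rz":0,"grip":0.05},{"dx":0,"dy":0,"dz":0.049,"rx":0,"ry":0,"rz":0,"grip":0.01},{"dx":0,"dy":0,"dz":0.049,"rx":0,"ry":0,"rz":0,"grip":0.01},{"dx":0,"dy":0,"dz":0.049,"rx":0,"ry":0,"rz":0,"grip":0.01},{"dx":0,"dy":0,"dz":0.049,"rx":0,"ry":0,"rz":0,"grip":0.01},{"dx":0,"dy":0,"dz":0.049,"rx":0,"ry":0,"rz":0,"grip":0.01},{"dx":0,"dy":0,"dz":0.049,"rx":0,"ry":0,"rz":0,"grip":0.01}]' 50
python3 -m jog '[{"dx":0,"dy":0,"dz":-0.03,"rx":0,"ry":0,"rz":0,"grip":0.01},{"dx":0,"dy":0,"dz":-0.07,"rx":0,"ry":0,"rz":0,"grip":0.01},{"dx":0,"dy":0,"dz":-0.12,"rx":0,"ry":0,"rz":0,"grip":0.01},{"dx":0,"dy":0,"dz":-0.16,"rx":0,"ry":0,"rz":0,"grip":0.01}]'
python3 - <<'E'
from h import *
go((524.4,-5.1,400),100.6); go((540,-80,410),100.6)
E
```

```text
clock: 17.9
tcp_pos: [464.7, 316.3, 226.0]
tcp_rot: [0.805, 0.593, 0.001, 0.0]
contact_force: [-0.1, -0.6, 6.8]
width: 23.4
grasp_force: 50.0
clock: 18.3
tcp_pos: [463.9, 315.9, 387.2]
tcp_rot: [0.805, 0.593, 0.001, 0.0]
contact_force: [0.7, 1.1, -1.0]
width: 23.5
grasp_force: 50.0
go [-0.2886  0.1531 -0.013 ] rot [  0.07  -0.05 -27.86]
go [-0.3555  0.1902 -0.023 ] rot [  0.07  -0.05 -27.86]
```

```bash
python3 -m jog '[{"dx":-0.045,"dy":0.024,"dz":0,"rx":0,"ry":0,"rz":-8,"grip":0.01},{"dx":-0.09,"dy":0.048,"dz":0,"rx":0,"ry":0,"rz":-16,"grip":0.01},{"dx":-0.135,"dy":0.072,"dz":0,"rx":0,"ry":0,"rz":-24,"grip":0.01},{"dx":-0.18,"dy":0.096,"dz":0,"rx":0,"ry":0,"rz":-27.9,"grip":0.01},{"dx":-0.225,"dy":0.12,"dz":0,"rx":0,"ry":0,"rz":-27.9,"grip":0.01},{"dx":-0.27,"dy":0.144,"dz":0,"rx":0,"ry":0,"rz":-27.9,"grip":0.01},{"dx":-0.315,"dy":0.168,"dz":0,"rx":0,"ry":0,"rz":-27.9,"grip":0.01},{"dx":-0.3555,"dy":0.19,"dz":0.02,"rx":0,"ry":0,"rz":-27.9,"grip":0.01}]'
python3 -m jog '[{"dx":0,"dy":0,"dz":0.02,"rx":0,"ry":0,"rz":0,"grip":0.01},{"dx":0,"dy":0,"dz":0.02,"rx":0,"ry":0,"rz":0,"grip":0.01},{"dx":0,"dy":0,"dz":0.02,"rx":0,"ry":0,"rz":0,"grip":0.01}]'
python3 - <<'E'
from h import *
s=ctrl.state(); im=cams.camera("wrist"); cv2.imwrite("pics/w8.png",im); v=view("wrist",s)
np.savez("w8.npz",p=s["tcp_pos"],q=s["tcp_rot"])
p=proj([[524.4,-5.1,65]],v)[0]; print(s["tcp_pos"],p); x,y=p.round().astype(int); print(x-60,y-60)
cv2.imwrite("pics/w8c.png",cv2.resize(im[max(0,y-100):y+60,x-80:x+80],None,fx=3.7,fy=3.7,interpolation=cv2.INTER_CUBIC)); print("crop origin",x-80,max(0,y-100))
E
```

```text
clock: 19.1
tcp_pos: [537.5, -67.2, 371.7]
tcp_rot: [0.639, 0.77, 0.001, 0.002]
contact_force: [1.3, 0.7, -0.4]
width: 23.3
grasp_force: 50.0
clock: 19.4
tcp_pos: [536.6, -64.5, 349.1]
tcp_rot: [0.639, 0.77, -0.0, -0.001]
contact_force: [-0.9, 0.1, -1.0]
width: 23.5
grasp_force: 50.0
[536.6094958  -64.49450357 349.07231444] [281.36095562 148.24211031]
221 88
crop origin 201 48
```

View pics/w8c.png

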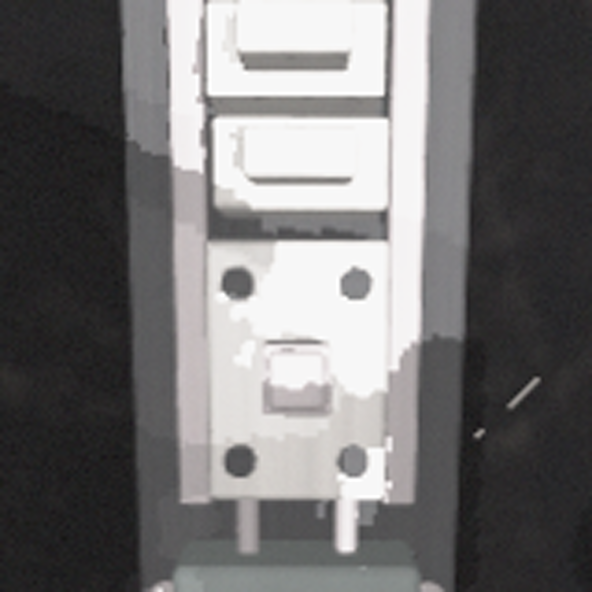

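All three spacers now stand in the channel. The shaft's outline is centred at about (297,378) in the crop and the block top at about (298,371). I'll triangulate the shaft axis from both.

```bash
python3 - <<'E'
from h import *
d=np.load("w8.npz"); v=view("wrist",dict(tcp_pos=d["p"],tcp_rot=d["q"]))
S=np.array([504.5,97.9]);u=np.array([-.184,.983]);n=np.array([.983,.184])
for nm,a,b,z in [("shaft61",297,378,61),("shaft tip",299.5,376.5,65),("holes",297,372,45),("block f",298,241,45),("block b",298,500,45),("L",209.5,330,45),("R",387,330,45)]:
    P=ray((201+(a+.5)/3.7-.5,48+(b+.5)/3.7-.5),z,v)[0][:2]; print(nm,P.round(1),"along",((S-P)@u).round(1),"across",((P-S)@n).round(1))
go((524.2,-5.3,300),100.6)
E
```

```text
shaft61 [524.3  -6.7] along 106.5 across 0.2
shaft tip [524.8  -6. ] along 105.9 across 0.8
holes [524.2  -6.6] along 106.4 across 0.1
block f [518.9  23.2] along 76.1 across 0.4
block b [530.2 -37.5] along 137.8 across 0.3
L [501.7  -0.8] along 96.5 across -20.9
R [543.6   7.1] along 96.5 across 21.7
go [ 0.0601 -0.0016  0.05  ] rot [ 0.02 -0.01  0.08]
```

```bash
python3 -m jog '[{"dx":0.03,"dy":-0.001,"dz":0,"rx":0,"ry":0,"rz":0.1,"grip":0.01},{"dx":0.059,"dy":-0.0015,"dz":0.02,"rx":0,"ry":0,"rz":0.1,"grip":0.01},{"dx":0.059,"dy":-0.0015,"dz":0.05,"rx":0,"ry":0,"rz":0.1,"grip":0.01},{"dx":0.059,"dy":-0.0015,"dz":0.05,"rx":0,"ry":0,"rz":0.1,"grip":0.01},{"dx":0.059,"dy":-0.0015,"dz":0.05,"rx":0,"ry":0,"rz":0.1,"grip":0.01}]'
python3 - <<'E'
from h import *
print(ctrl.state()["tcp_pos"]);go((524.4,-6.2,290),100.6)
E
```

```text
clock: 19.95
tcp_pos: [524.6, -6.4, 300.3]
tcp_rot: [0.639, 0.77, -0.0, 0.0]
contact_force: [-0.2, -0.1, -0.7]
width: 23.5
grasp_force: 50.0
[524.64447961  -6.36362088 300.26150691]
go [ 0.0002 -0.0002  0.0103] rot [0.   0.01 0.02]
```

```bash
python3 -m jog '[{"dx":0,"dy":0,"dz":0.005,"rx":0,"ry":0,"rz":0,"grip":0.01},{"dx":0,"dy":0,"dz":0.01,"rx":0,"ry":0,"rz":0,"grip":0.01},{"dx":0,"dy":0,"dz":0.0125,"rx":0,"ry":0,"rz":0,"grip":0.01},{"dx":0,"dy":0,"dz":0.0125,"rx":0,"ry":0,"rz":0,"grip":0.01}]'
python3 -m jog '[{"dx":0,"dy":0,"dz":0.002,"rx":0,"ry":0,"rz":0,"grip":0.01},{"dx":0,"dy":0,"dz":0.004,"rx":0,"ry":0,"rz":0,"grip":0.01},{"dx":0,"dy":0,"dz":0.004,"rx":0,"ry":0,"rz":0,"grip":0.01}]'
```

```text
clock: 20.35
tcp_pos: [525.0, -7.5, 287.7]
tcp_rot: [0.639, 0.769, 0.0, 0.001]
contact_force: [-1.4, -0.5, 4.2]
width: 23.6
grasp_force: 50.0
clock: 20.65
tcp_pos: [524.6, -7.1, 283.1]
tcp_rot: [0.639, 0.769, 0.0, -0.0]
contact_force: [-0.5, 2.5, -0.0]
width: 23.8
grasp_force: 50.0
```

Tip entered, with about 8 mm of engagement. I'll ease 0.5 mm forward and go down to home.

```bash
python3 -m jog '[{"dx":0.0007,"dy":0,"dz":0.003,"rx":0,"ry":0,"rz":0,"grip":0.01},{"dx":0.0007,"dy":0,"dz":0.006,"rx":0,"ry":0,"rz":0,"grip":0.01},{"dx":0.0007,"dy":0,"dz":0.009,"rx":0,"ry":0,"rz":0,"grip":0.01},{"dx":0.0007,"dy":0,"dz":0.011,"rx":0,"ry":0,"rz":0,"grip":0.01},{"dx":0.0007,"dy":0,"dz":0.012,"rx":0,"ry":0,"rz":0,"grip":0.01},{"dx":0.0007,"dy":0,"dz":0.013,"rx":0,"ry":0,"rz":0,"grip":0.01},{"dx":0.0007,"dy":0,"dz":0.013,"rx":0,"ry":0,"rz":0,"grip":0.01}]'
```

```text
clock: 21.35
tcp_pos: [524.4, -6.6, 271.0]
tcp_rot: [0.639, 0.769, -0.0, -0.0]
contact_force: [-8.6, 0.2, 11.8]
width: 23.9
grasp_force: 50.0
```

Fully home: z 271 as computed, with 12 N upward. Now I'll push along the rail, easing the side load.

```bash
python3 -m jog '[{"dx":0.003,"dy":-0.0005,"dz":-0.0003,"rx":0,"ry":0,"rz":0,"grip":0.01},{"dx":0.006,"dy":-0.0008,"dz":-0.0003,"rx":0,"ry":0,"rz":0,"grip":0.01},{"dx":0.009,"dy":-0.0008,"dz":-0.0003,"rx":0,"ry":0,"rz":0,"grip":0.01},{"dx":0.012,"dy":-0.0008,"dz":-0.0003,"rx":0,"ry":0,"rz":0,"grip":0.01},{"dx":0.012,"dy":-0.0008,"dz":-0.0003,"rx":0,"ry":0,"rz":0,"grip":0.01}]'
python3 -m jog '[{"dx":0.0015,"dy":0,"dz":0,"rx":0,"ry":0,"rz":0,"grip":0.01},{"dx":0.003,"dy":0,"dz":0,"rx":0,"ry":0,"rz":0,"grip":0.01},{"dx":0.003,"dy":0,"dz":0,"rx":0,"ry":0,"rz":0,"grip":0.01},{"dx":0.003,"dy":0,"dz":0,"rx":0,"ry":0,"rz":0,"grip":0.01}]'
```

```text
clock: 21.85
tcp_pos: [521.8, 4.9, 271.0]
tcp_rot: [0.639, 0.769, -0.0, 0.001]
contact_force: [-2.0, -1.3, 6.3]
width: 23.6
grasp_force: 50.0
clock: 22.25
tcp_pos: [521.5, 7.6, 271.0]
tcp_rot: [0.639, 0.769, 0.0, 0.001]
contact_force: [-1.3, -3.1, 6.2]
width: 23.8
grasp_force: 50.0
```

```bash
python3 -m jog '[{"dx":0.001,"dy":0,"dz":0,"rx":0,"ry":0,"rz":0,"grip":0.01},{"dx":0.002,"dy":0,"dz":0,"rx":0,"ry":0,"rz":0,"grip":0.01},{"dx":0.002,"dy":0,"dz":0,"rx":0,"ry":0,"rz":0,"grip":0.01},{"dx":0.002,"dy":0,"dz":0,"rx":0,"ry":0,"rz":0,"grip":0.01}]'
```

```text
clock: 22.65
tcp_pos: [521.2, 9.5, 271.0]
tcp_rot: [0.639, 0.769, 0.0, 0.001]
contact_force: [0.5, -3.9, 4.8]
width: 23.5
grasp_force: 50.0
```

```bash
python3 -m jog '[{"dx":0.001,"dy":0,"dz":0,"rx":0,"ry":0,"rz":0,"grip":0.01},{"dx":0.001,"dy":0,"dz":0,"rx":0,"ry":0,"rz":0,"grip":0.01},{"dx":0.001,"dy":0,"dz":0,"rx":0,"ry":0,"rz":0,"grip":0.01}]'
```

```text
clock: 22.95
tcp_pos: [521.0, 10.4, 271.1]
tcp_rot: [0.639, 0.769, 0.0, 0.001]
contact_force: [0.5, -4.6, 4.8]
width: 23.6
grasp_force: 50.0
```

```bash
python3 -m jog '[{"dx":0.001,"dy":0,"dz":0,"rx":0,"ry":0,"rz":0,"grip":0.01},{"dx":0.001,"dy":0,"dz":0,"rx":0,"ry":0,"rz":0,"grip":0.01},{"dx":0.001,"dy":0,"dz":0,"rx":0,"ry":0,"rz":0,"grip":0.01}]'
```

```text
clock: 23.25
tcp_pos: [520.9, 11.2, 271.1]
tcp_rot: [0.639, 0.769, -0.0, 0.002]
contact_force: [0.4, -5.7, 4.6]
width: 23.5
grasp_force: 50.0
```

```bash
python3 -m jog '[{"dx":0.001,"dy":0,"dz":0,"rx":0,"ry":0,"rz":0,"grip":0.01},{"dx":0.001,"dy":0,"dz":0,"rx":0,"ry":0,"rz":0,"grip":0.01},{"dx":0.001,"dy":0,"dz":0,"rx":0,"ry":0,"rz":0,"grip":0.01}]'
```

```text
clock: 23.55
tcp_pos: [520.8, 11.6, 271.1]
tcp_rot: [0.639, 0.769, -0.0, 0.002]
contact_force: [0.4, -10.3, 4.2]
width: 23.3
grasp_force: 50.0
```

```bash
python3 -m jog '[{"dx":0.0008,"dy":0,"dz":0.0003,"rx":0,"ry":0,"rz":0,"grip":0.01},{"dx":0.0008,"dy":0,"dz":0.0003,"rx":0,"ry":0,"rz":0,"grip":0.01},{"dx":0.0008,"dy":0,"dz":0.0003,"rx":0,"ry":0,"rz":0,"grip":0.01},{"dx":0.0008,"dy":0,"dz":0.0003,"rx":0,"ry":0,"rz":0,"grip":0.01},{"dx":0.0008,"dy":0,"dz":0.0003,"rx":0,"ry":0,"rz":0,"grip":0.01}]'
python3 - <<'E'
from h import *
im=cams.camera("wrist"); s=cams.camera("side")
a=cv2.resize(im[40:260,190:370],None,fx=2.5,fy=2.5,interpolation=cv2.INTER_CUBIC); b=cv2.resize(s[180:263,210:290],(int(80*4),int(83*4)),interpolation=cv2.INTER_CUBIC)
o=np.zeros((550,780,3),np.uint8); o[:a.shape[0],:450]=a; o[:332,455:775]=b; cv2.imwrite("pics/f.png",o)
E
```

```text
clock: 24.05
tcp_pos: [520.8, 11.9, 271.1]
tcp_rot: [0.64, 0.769, -0.001, 0.003]
contact_force: [0.1, -12.6, 5.9]
width: 23.4
grasp_force: 50.0
```

View pics/f.png

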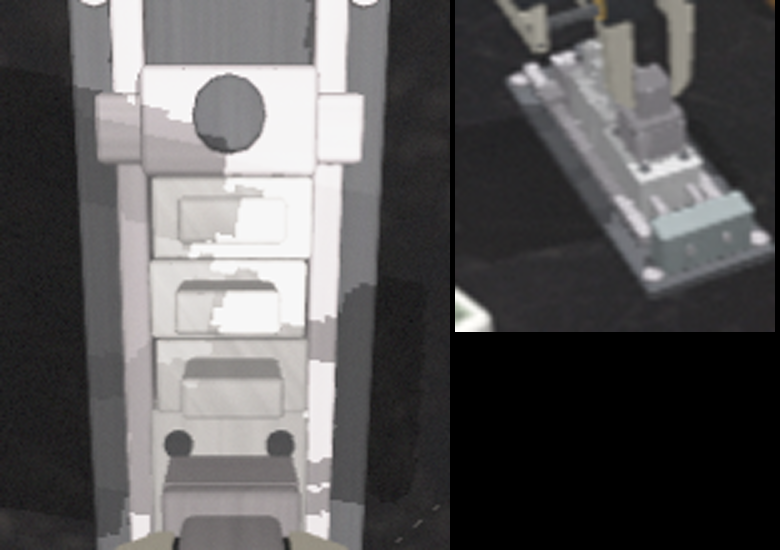

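The stop, three upright aligned spacers and the block are pressed together with no gaps, and the knob sits flat on the block. The push is about 12.6 N, roughly 10 N on the stack after the spring. Handing in.

```bash
python3 -c "
from station import ctrl,order
s=ctrl.state(); print(s['contact_force'],s['joint_velocities'].round(4)); print(order.sign_off())"
```

```text
[  0.31050739 -12.70995645   5.74040812] [-0.0017  0.0003 -0.0007  0.0003 -0.0001 -0.0007]
the job is handed in; nothing more can be done
None
```

I handed the job in with the knob fully down on the shaft and still gripped, and three spacers (two added) upright and pressed tight between the block and the end stop at 12.7 N wrist push; sign-off returned no verdict.

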